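# Three chocolates from the counter dispenser

### The arm

A 6-joint arm with a two-finger parallel gripper is mounted at the origin on the work surface. World frame = base frame: x ahead of the robot, y to its left, z up, the work surface at z = 0. Lengths are in mm, angles in rad, forces in N, time in s.
With the tool pointing down it reaches from about 275 to 1000 mm from the base axis. Payload 8.4 kg.
Tool frame: the origin (TCP) lies midway between the tips of the shut fingers; the grasp point (between the pads) lies 19 mm behind it; z points along the fingers, y is the line along which they close (so a half turn about z gives the same grasp; the last joint's range is limited). The gripper opens to 85 mm and grips with 20 to 120 N. Pads are 22 mm wide; open, the fingers measure 114 mm over their backs; the gripper's body (76 mm by 85 mm) begins 54 mm behind the grasp point. The pads swing forward as they close: fully open they stand 13 mm farther back than shut.
Start: joints at [1.306, 0.353, 1.633, -0, 1.155, -0.002], TCP at [162.364, 603.544, 231.281] pointing down, gripper open.
Joint ranges: [-2.63, 2.63], [-0.92, 2.1], [0.06, 2.66], [-1.3, 4.44], [0, 2.69], [-3.02, 3.02]. Speed limits (rad/s): [2.22, 2.22, 2.79, 3.14, 3.14, 3.14].

### API

Orientations are given as [roll, pitch, yaw] about the fixed x, y, z axes, in that order (R = Rz(yaw) Ry(pitch) Rx(roll)).
In Python, from rig import r, imaging gives the robot as it stands. The module is installed in compiled form; this text tells all that it offers.
- The arm moves only by the tool arm_command, never from a script. Its argument "deltas" is a list of rows, each an object of numbers: "hand": the finger opening in mm, from 0 to 85.4; "tx", "ty", "tz": the shift along the tool's x, y, z in mm; "wx", "wy", "wz": the turn, a rotation vector about the tool's x, y, z in rad. A call has 1 to 8 rows; each row shifts and turns the commanded pose from where the row before left it, along the tool's axes as they then stand; what a row does not reach is not made up. A row lasts 1/8 s, in which the tool goes at most 62.5 mm and 10.7 degrees, less where a joint would pass 70% of its speed; a pose out of reach is approached as far as the arm can. A call with a gripper value outside its range is refused whole. The fingers move at their own pace and stop on an object; "squeeze" is the grip in N (left out, the last holds). Time passes only in rows, so rows that do not move let the fingers close. It gives the time, the measured TCP pose, the force, the opening and the grip force at its end, in the units of the state.
- r.sense(): the state, without advancing time (a new reading comes with each control period).
- imaging.grab_frame(name): name is "side" or "top" or "wrist"; returns a dict with "image" (420x560x3 uint8, red, green, blue), "mtx" (3x3 intrinsics, pixels), "world_to_cam" (4x4, takes a point from world to camera coordinates). Camera axes: x right, y up, looking along -z (the intrinsics and any distortion apply to the point x, -y, -z); pixel columns grow to the right and rows downward; lengths in mm; the calibration is good to about 2 mm. The wrist camera is an equidistant fisheye: a pixel r from the principal point sees the ray r / f radians off the axis. A picture is of the moment at which its call begins. There is no depth.
- r.sign_off(): hands the job in; it is judged then, once.
The state is a dict: "clock": time; "qpos": joint angles; "qvel": joint speeds; "joint_efforts": joint torques, N m; "eef_pos": TCP position; "tcp_rot": TCP orientation; "contact_force": force on the tool from outside, world axes, zero at the start; "wrist_torque": the same for the moment, N m; "opening": opening from 0.0 (shut) to 1.0 (fully open); "grasp_force": force on a finger pad.
Only numpy, scipy, OpenCV 4.12 (cv2) and the standard library are available. Lean on these libraries where they do the work, as an engineer would, in place of code of your own. Each camera call takes 0.05 s, during which the arm holds its last target. There are 200 camera calls.

### The job

Portion out three chocolates: bring the stick-handled bowl in under the dispenser's spout, so that it stands on the counter squarely below it, and let go. Then turn the four-bladed paddle knob three clicks clockwise (as seen from in front of the knob), so that three chocolates and no more drop into the bowl. Leave the bowl standing under the spout and the knob at rest in its third click, and do not knock over or shift anything else on the counter.

Things in the scene. Friction and masses are not known exactly. Their poses are not given: they have to be found in the camera images.
- dispenser: Gravity dispenser for chocolates, fixed to the counter, clear plastic and black. Origin: on the counter, straight below the middle of the spout. Its -x axis is its front: the paddle knob's shaft runs that way; -y is the side of its post, z up; the +y side roughly faces the robot. Below the spout the counter is bare and open from the front, the back and the +y side.
- spout (a point): Middle of the black spout's mouth, 87 mm above the counter, straight above the dispenser's origin; the mouth is 42 mm (x) by 50 mm (y). Chocolates fall from it. Above it is the clear wheel chamber, 48 mm (x) by 112 mm (y), 106 to 210 mm high; behind that (x = 24 to 68 mm, y within 30 mm, z = 125 to 185 mm) the black case of the click mechanism.
- tube_top (a point): Middle of the lid's top, 342 mm above the counter, straight above the spout. The clear square tube of chocolates below it, 48 mm over its walls, stands on the wheel chamber; the lid is 52 mm square, with a small knob 16 mm higher.
- post_foot (a point): On the counter at the middle of the steel post that alone carries the dispenser, at dispenser y = -99 mm. The post is 26 mm square and 305 mm high, joined to chamber and tube by two short arms. Its foot plate, 8 mm thick, reaches from y = -80 to -178 mm, x within 45 mm.
- paddle (a joint): Angle of knob and pocket wheel on one shaft, rad; 0 at the start, growing as it turns clockwise seen from its front (upper blades move from the +y side over the top to the post's side, -y). It rests every quarter turn (1.571); half-way it springs on to the next rest. Needs 0.2 to 0.4 N m: 6 to 12 N at 35 mm from the shaft. Each click drops one chocolate, near its end.
- paddle_hub (a point): Middle of the black knob, on the shaft's axis, 155 mm above the counter, 85 mm in front of the spout (dispenser x = -85 mm). Hub 30 mm thick; four flat blades, 9 mm thick, 58 mm from axis to tip, 30 mm along the shaft (x = -70 to -100 mm). At rest they stand in an X: tips 41 mm above or below and 41 mm beside the axis. Closed fingers from above can push an upper blade across the top.
- bowl: White stoneware bowl with a stick handle, about 0.3 kg. Origin: centre of its underside. Round, 128 mm across the rim, 96 mm across the foot, 52 mm high, wall 5 mm, floor 6 mm thick. The handle runs along its -x axis.
- bowl_grip (a point): Point to grip on the bowl's handle, 110 mm from the bowl's centre, 40 mm above the counter. The handle is 20 mm wide, 14 mm high (33 to 47 mm above the counter) and runs level from 60 to 160 mm from the bowl's centre; beyond 70 mm it is free on both sides and below, and easy to drag the bowl by.
- choc0: Chocolate ball, brown, 38 mm across, 30 g, smooth; origin at its centre. First to fall: at the start in the wheel's side pocket.
- choc1: Chocolate ball, brown, 38 mm across, 30 g, smooth; origin at its centre. Second to fall: at the start in the wheel's top pocket.
- choc2: Chocolate ball, brown, 38 mm across, 30 g, smooth; origin at its centre. Number 3 to fall: at the start in the tube.
- choc3: Chocolate ball, brown, 38 mm across, 30 g, smooth; origin at its centre. Number 4 to fall: at the start in the tube.
- choc4: Chocolate ball, brown, 38 mm across, 30 g, smooth; origin at its centre. Number 5 to fall: at the start in the tube.
- jar: Bystander: round jar with a wooden lid, 88 mm across, 128 mm high; origin under its centre. It stands on one side of the dispenser, the bowl on the other.
- mug: Bystander: terracotta mug 82 mm across, 92 mm high; origin under its centre.
- tumbler0: Bystander: clear glass tumbler 68 mm across, 100 mm high; origin under its centre.
- tumbler1: Bystander: the second such tumbler, farther from the robot.
- tongs: Bystander: steel pastry tongs lying flat, 250 mm long along their x axis, 18 mm high; origin under the middle.
Mind the look-alikes: they are no part of the job. Of the things that look like the bowl, the larger one is meant.

How it is judged:
By the outcome, as a careful person would: the job done as asked, in the order asked, and still so for the second after the job is handed in, with the robot touching nothing.
It also fails if it takes over 61 s, if anything falls off the work surface, if the arm or the gripper's body presses on something with over 40 N, if the wrist force passes 120 N, or if a joint passes its speed limit or range.

## Working session

There is one attempt and no reset: what is moved stays moved. The work goes in short steps, Python scripts to look and compute and a tool call to move; the robot and the scene stay as the last step left them, time stands still between calls to the robot, and variables do not carry over. Pictures are saved under pics/ and viewed, at most 10 in all, crops included, and the job is handed in when it is done.

Besides the shell and the picture viewer there is one more tool, called after ">>>" by a JSON object that holds its "op" and its "data", one argument or row to a line. arm_command: Moves the arm, as the interface text tells. Its arguments: {"type":"object","properties":{"deltas":{"type":"array"},"squeeze":{"type":"number"}},"required":["deltas"]}

```bash
mkdir -p pics
python3 - <<'E'
from rig import r, imaging
import cv2,pickle
d={}
for n in("side","top"):
    f=imaging.grab_frame(n);d[n]=f
    cv2.imwrite(f"pics/{n}0.png",f["image"][:,:,::-1])
    print(n,f["mtx"],f["world_to_cam"])
pickle.dump(d,open("f0.pkl","wb"))
print(r.sense())
E
```

```text
side [[501.66078854   0.         275.07452356]
 [  0.         501.66078854 201.38459421]
 [  0.           0.           1.        ]] [[ 9.26576965e-01  3.75425202e-01 -2.26063230e-02 -5.07784080e+02]
 [-2.47525804e-01  6.53959169e-01  7.14890469e-01 -8.99847952e+01]
 [ 2.83171511e-01 -6.56805392e-01  6.98870926e-01 -1.54740569e+03]
 [ 0.00000000e+00  0.00000000e+00  0.00000000e+00  1.00000000e+00]]
top [[474.09186611   0.         275.52085053]
 [  0.         474.09186611 219.1822697 ]
 [  0.           0.           1.        ]] [[-1.08595856e-02 -9.99778058e-01 -1.80528267e-02  1.03592936e+02]
 [ 9.97109098e-01 -1.21848550e-02  7.49998362e-02 -5.37301851e+02]
 [-7.52031617e-02 -1.71861706e-02  9.97020120e-01 -1.36523549e+03]
 [ 0.00000000e+00  0.00000000e+00  0.00000000e+00  1.00000000e+00]]
{'clock': 0.1, 'qpos': array([ 1.30559621e+00,  3.53566950e-01,  1.63405434e+00, -7.71606949e-06,
        1.15520816e+00, -2.40329422e-03]), 'qvel': array([-0.00118914, -0.00115098, -0.001617  , -0.00040788,  0.00227974,
        0.00135113]), 'joint_efforts': array([-1.00868085e-03, -6.06358409e+01, -3.42817211e+01,  6.75209230e-05,
        3.95436931e-03, -5.10882694e-05]), 'eef_pos': array([162.25657682, 603.12947332, 230.64653575]), 'tcp_rot': array([-3.14035584e+00,  4.08300583e-06,  2.87879895e+00]), 'contact_force': array([ 0.07940997,  0.65238242, -0.260768  ]), 'wrist_torque': array([-0.00693247,  0.01352016,  0.01951149]), 'grasp_force': 0.0, 'opening': 1.001832024721895}
```

View pics/side0.png

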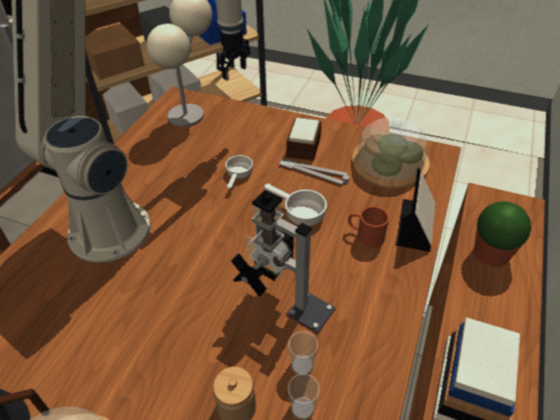

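View pics/top0.png

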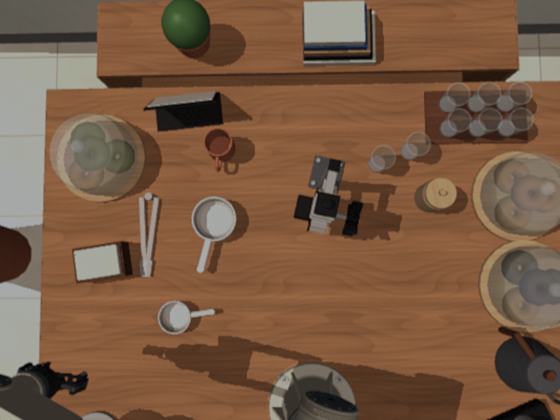

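The side view shows the large bowl at (306,208), the dispenser at (268,240), and the paddle at (248,273). In the top view the bowl is at (214,219) with its handle end at (201,270). The lid is at (326,205), the paddle at (353,218), and the foot plate at (327,172). I'll zoom in to pick exact pixels.

```bash
cat > h.py <<'E'
import numpy as np
def ray(f,u,v):
    K=f["mtx"];T=f["world_to_cam"];R=T[:3,:3]
    d=R.T@np.array([(u-K[0,2])/K[0,0],-(v-K[1,2])/K[1,1],-1]);return -R.T@T[:3,3],d
def onz(f,u,v,z):
    c,d=ray(f,u,v);return c+d*(z-c[2])/d[2]
def proj(f,p):
    K=f["mtx"];q=f["world_to_cam"]@np.append(p,1);return K[0,0]*q[0]/-q[2]+K[0,2],K[1,1]*q[1]/q[2]+K[1,2]
def tri(f,p,g,q):
    a,d=ray(f,*p);b,e=ray(g,*q);s=np.linalg.lstsq(np.c_[d,-e],b-a,rcond=None)[0]
    return (a+d*s[0]+b+e*s[1])/2,np.linalg.norm(a+d*s[0]-b-e*s[1])
E
python3 - <<'E'
import pickle,cv2,numpy as np
d=pickle.load(open("f0.pkl","rb"))
def crop(n,u,v,w,h,s):
    c=d[n]["image"][v:v+h,u:u+w,::-1];return cv2.resize(c,None,fx=s,fy=s,interpolation=cv2.INTER_CUBIC)
cv2.imwrite("pics/topc.png",crop("top",180,140,200,145,4))
cv2.imwrite("pics/sidec.png",crop("side",220,170,130,170,3.5))
from h import *
f=d["top"]
# white bowl mask
im=f["image"].astype(int);m=((im.min(2)>110)&(im.max(2)-im.min(2)<45)).astype(np.uint8)
m[:,:180]=0;m[:,260:]=0;m[:180]=0;m[290:]=0
n,l,s,c=cv2.connectedComponentsWithStats(m)
i=1+s[1:,4].argmax();print(s[i],c[i]);v,u=np.nonzero(l==i)
b=v<240
E
```

```text
[ 191  196   45   77 1357] [214.74797347 224.80176861]
```

View pics/topc.png

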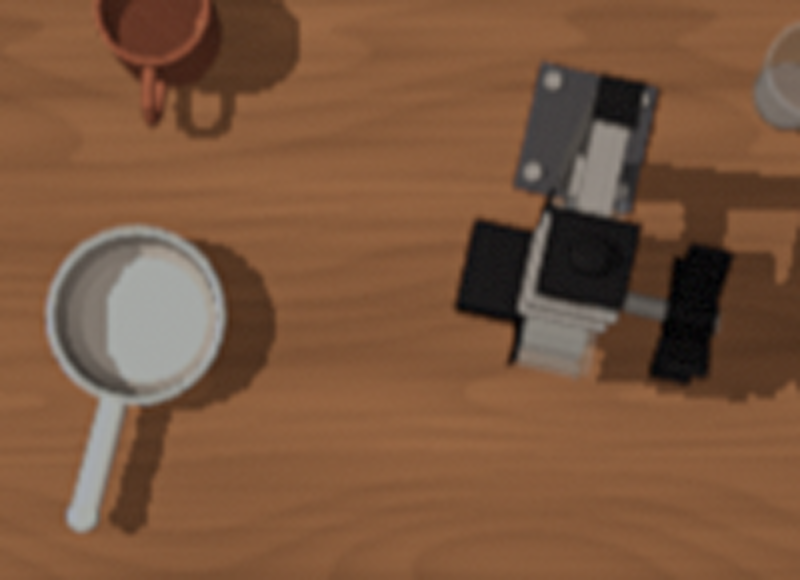

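View pics/sidec.png

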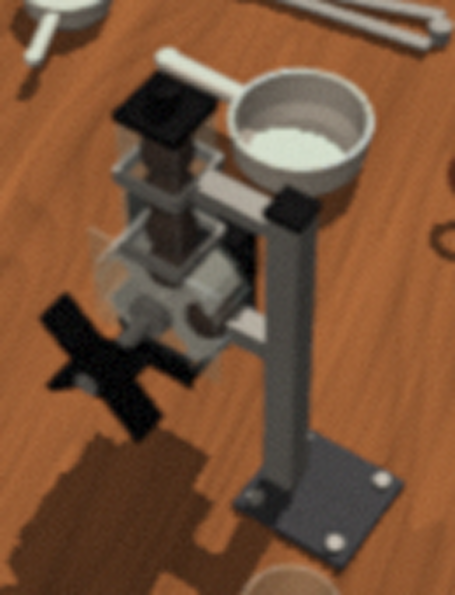

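The crops show the lid centre at top crop (588,260) and the upper blade tips centred at about (690,314). The bowl rim is centred at (136,315), and its handle ends at (82,520). In the side crop the lid is at (166,106) and the rim at (301,117).

Run:
```python
import pickle
from h import *
np.set_printoptions(precision=1,suppress=True)
d=pickle.load(open("f0.pkl","rb"));T,S=d["top"],d["side"]
t=lambda u,v:(180+u/4-.4,140+v/4-.4); s=lambda u,v:(220+u/3.5-.4,170+v/3.5-.4)
print("lid",onz(T,*t(588,260),342),onz(S,*s(166,106),342),tri(T,t(588,260),S,s(166,106)))
print("lidcorners",[onz(T,*t(*p),342)[:2] for p in((550,207),(640,224),(628,310),(536,297))])
print("blade corners",[onz(T,*t(*p),196)[:2] for p in((695,247),(730,253),(650,375),(690,382))])
print("hub side",onz(S,*s(105,367),155))
print("plate T",[onz(T,*t(*p),8)[:2] for p in((543,63),(658,88),(515,187),(630,212))])
print("plate S",[onz(S,*s(*p),8)[:2] for p in((402,485),(340,570),(235,503))])
print("rim",onz(T,*t(136.5,315.5),52),onz(S,*s(301,117),52))
h=[onz(T,*t(*p),47)[:2] for p in((82,520),(112,405))];print("handle",h,onz(S,*s(168,57),47))
```

```text
lid [545.7 -23.2 342. ] [546.5 -24.2 342. ] (array([545.9, -23.3, 340.9]), np.float64(0.24664469975834186))
lidcorners [array([576. ,  -2.5]), array([565.7, -52.8]), array([517.3, -45.1]), array([525.2,   6.3])]
blade corners [array([ 568.5, -104.9]), array([ 564.4, -127.1]), array([487.1, -74.5]), array([482.3, -99.7])]
hub side [ 527.1 -104.3  155. ]
plate T [array([728.6, -23.1]), array([ 708.5, -108. ]), array([635.8,  -0.8]), array([616.1, -85.4])]
plate S [array([727. , -25.4]), array([ 706.8, -110.6]), array([615.8, -85.5])]
rim [540.3 274.   52. ] [538.3 276.8  52. ]
handle [array([394.8, 313.8]), array([476.6, 292.4])] [396.8 312.3  47. ]
```

>>> {"op": "arm_command", "data": {
  "deltas": [
    {"tx":-40,"ty":-27.5,"tz":14},
    {"tx":-40,"ty":-27.5,"tz":14},
    {"tx":-40,"ty":-27.5,"tz":14},
    {"tx":-40,"ty":-27.5,"tz":14},
    {"tx":-40,"ty":-27.5,"tz":14},
    {"tx":-40,"ty":-27.5,"tz":14},
    {"tx":-40,"ty":-27.5,"tz":14},
    {"tx":-41,"ty":-27,"tz":14}
  ]
}}

```text
schema error: expected keys hand, tx, ty, tz, wx, wy, wz
```

Run:
```python
from rig import r, imaging
import cv2
f=imaging.grab_frame("wrist");cv2.imwrite("pics/w1.png",f["image"][:,:,::-1])
s=r.sense();print(s["clock"],s["eef_pos"],s["tcp_rot"])
```

```text
0.15 [162.28759851 603.18986926 230.7220833 ] [-3.14050990e+00  6.00029911e-06  2.87872242e+00]
```

View pics/w1.png

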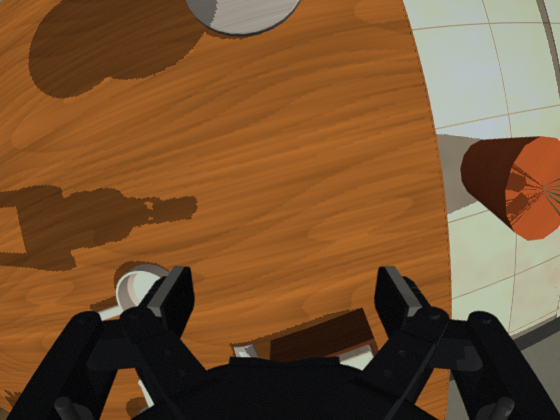

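The move was refused because each row needs all seven keys, so this wrist view is still from the start pose. It shows the open fingers, with the small bowl at (140,290). I'll resend with full rows.

>>> {"op": "arm_command", "data": {
  "deltas": [
    {"hand":85,"tx":-40,"ty":-27.5,"tz":14,"wx":0,"wy":0,"wz":0},
    {"hand":85,"tx":-40,"ty":-27.5,"tz":14,"wx":0,"wy":0,"wz":0},
    {"hand":85,"tx":-40,"ty":-27.5,"tz":14,"wx":0,"wy":0,"wz":0},
    {"hand":85,"tx":-40,"ty":-27.5,"tz":14,"wx":0,"wy":0,"wz":0},
    {"hand":85,"tx":-40,"ty":-27.5,"tz":14,"wx":0,"wy":0,"wz":0},
    {"hand":85,"tx":-40,"ty":-27.5,"tz":14,"wx":0,"wy":0,"wz":0},
    {"hand":85,"tx":-40,"ty":-27.5,"tz":14,"wx":0,"wy":0,"wz":0},
    {"hand":85,"tx":-41,"ty":-27,"tz":14,"wx":0,"wy":0,"wz":0}
  ]
}}

```text
clock: 1.15
eef_pos: [416.1, 306.9, 118.8]
tcp_rot: [3.141, 0.0, 2.879]
contact_force: [0.3, 0.2, -0.3]
opening: 0.999
grasp_force: 0.0
```

Run:
```python
from rig import r, imaging
import cv2
f=imaging.grab_frame("wrist");cv2.imwrite("pics/w2.png",f["image"][:,:,::-1])
s=r.sense();print(s["clock"],s["eef_pos"],s["tcp_rot"],s["contact_force"])
```

```text
1.2 [418.28367287 302.99402824 117.27258275] [-3.13893254e+00  5.27886097e-04  2.87837981e+00] [ 2.07838693 -3.30657769 -1.73746193]
```

View pics/w2.png

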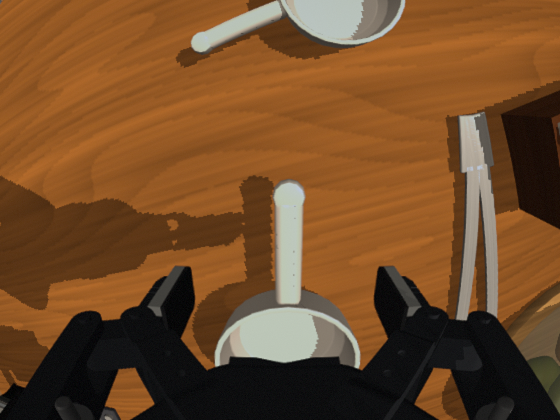

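The handle runs from (290,185) to (288,300), straight and midway between the fingers. Next: descend and grip.

>>> {"op": "arm_command", "data": {
  "deltas": [
    {"hand":85,"tx":0,"ty":0,"tz":20,"wx":0,"wy":0,"wz":0},
    {"hand":85,"tx":0,"ty":0,"tz":35,"wx":0,"wy":0,"wz":0},
    {"hand":85,"tx":0,"ty":0,"tz":30,"wx":0,"wy":0,"wz":0},
    {"hand":85,"tx":0,"ty":0,"tz":12,"wx":0,"wy":0,"wz":0},
    {"hand":85,"tx":0,"ty":0,"tz":0,"wx":0,"wy":0,"wz":0},
    {"hand":50,"tx":0,"ty":0,"tz":0,"wx":0,"wy":0,"wz":0},
    {"hand":30,"tx":0,"ty":0,"tz":0,"wx":0,"wy":0,"wz":0},
    {"hand":25,"tx":0,"ty":0,"tz":0,"wx":0,"wy":0,"wz":0}
  ],
  "squeeze": 40
}}

```text
clock: 2.2
eef_pos: [415.7, 308.5, 23.0]
tcp_rot: [3.141, 0.001, 2.879]
contact_force: [0.0, 0.5, -0.1]
opening: 0.373
grasp_force: 0.0
```

>>> {"op": "arm_command", "data": {
  "deltas": [
    {"hand":10,"tx":0,"ty":0,"tz":0,"wx":0,"wy":0,"wz":0},
    {"hand":10,"tx":0,"ty":0,"tz":0,"wx":0,"wy":0,"wz":0},
    {"hand":10,"tx":0,"ty":0,"tz":0,"wx":0,"wy":0,"wz":0},
    {"hand":10,"tx":0,"ty":0,"tz":0,"wx":0,"wy":0,"wz":0}
  ],
  "squeeze": 40
}}

```text
clock: 2.7
eef_pos: [415.5, 308.5, 22.4]
tcp_rot: [3.141, 0.0, 2.879]
contact_force: [-2.3, 2.3, 4.5]
opening: 0.225
grasp_force: 44.5
```

>>> {"op": "arm_command", "data": {
  "deltas": [
    {"hand":10,"tx":-2,"ty":-7,"tz":0,"wx":0,"wy":0,"wz":0},
    {"hand":10,"tx":-4,"ty":-14,"tz":0,"wx":0,"wy":0,"wz":0},
    {"hand":10,"tx":-6,"ty":-20,"tz":0,"wx":0,"wy":0,"wz":0},
    {"hand":10,"tx":-6,"ty":-20,"tz":0,"wx":0,"wy":0,"wz":0},
    {"hand":10,"tx":-6,"ty":-20,"tz":0,"wx":0,"wy":0,"wz":0},
    {"hand":10,"tx":-6,"ty":-20,"tz":0,"wx":0,"wy":0,"wz":0},
    {"hand":10,"tx":-6,"ty":-20,"tz":0,"wx":0,"wy":0,"wz":0},
    {"hand":10,"tx":-4,"ty":-14,"tz":0,"wx":0,"wy":0,"wz":0}
  ]
}}

```text
clock: 3.7
eef_pos: [418.7, 165.9, 22.3]
tcp_rot: [-3.142, -0.0, 2.878]
contact_force: [-0.6, 4.1, 3.2]
opening: 0.228
grasp_force: 44.7
```

>>> {"op": "arm_command", "data": {
  "deltas": [
    {"hand":10,"tx":-6,"ty":-20,"tz":0,"wx":0,"wy":0,"wz":0},
    {"hand":10,"tx":-6,"ty":-20,"tz":0,"wx":0,"wy":0,"wz":0},
    {"hand":10,"tx":-6,"ty":-20,"tz":0,"wx":0,"wy":0,"wz":0},
    {"hand":10,"tx":-6,"ty":-20,"tz":0,"wx":0,"wy":0,"wz":0},
    {"hand":10,"tx":-5,"ty":-20,"tz":0,"wx":0,"wy":0,"wz":0},
    {"hand":10,"tx":-5,"ty":-20,"tz":0,"wx":0,"wy":0,"wz":0},
    {"hand":10,"tx":-5,"ty":-15,"tz":0,"wx":0,"wy":0,"wz":0},
    {"hand":10,"tx":-4,"ty":-14,"tz":0,"wx":0,"wy":0,"wz":0}
  ]
}}

```text
clock: 4.7
eef_pos: [421.1, 11.5, 22.2]
tcp_rot: [-3.141, -0.001, 2.878]
contact_force: [0.3, 5.3, 5.2]
opening: 0.22
grasp_force: 44.8
```

Run:
```python
from rig import r, imaging
import cv2,pickle,numpy as np
d={n:imaging.grab_frame(n) for n in("side","top")};pickle.dump(d,open("f1.pkl","wb"))
a=cv2.resize(d["top"]["image"][170:300,270:400,::-1],(400,400),interpolation=cv2.INTER_CUBIC)
b=cv2.resize(d["side"]["image"][190:320,200:330,::-1],(400,400),interpolation=cv2.INTER_CUBIC)
cv2.imwrite("pics/c1.png",np.hstack([a,b]))
s=r.sense();print(s["clock"],s["eef_pos"],s["tcp_rot"],s["contact_force"],s["opening"])
```

```text
4.8 [421.25084032  11.00250264  22.21241977] [-3.14106941e+00 -5.44142349e-04  2.87694242e+00] [ 0.35386778 -2.41045871  3.93665646] 0.2222051339450172
```

View pics/c1.png

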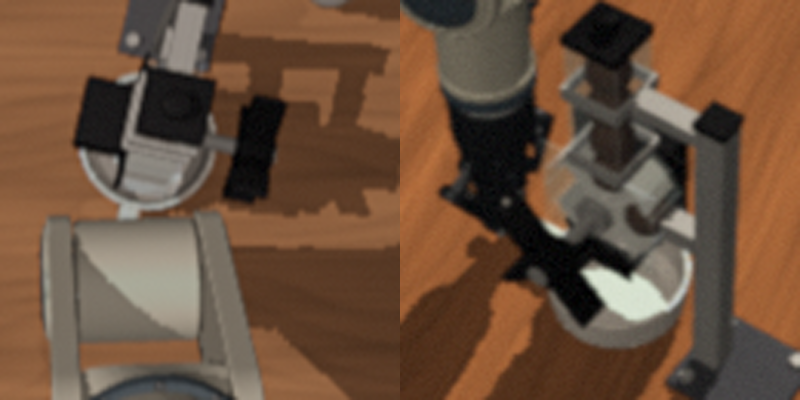

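The bowl now stands below the spout. In the top half its rim spans x 78–217 with its lower edge at 210. I'll check its centre against the spout.

Run:
```python
import pickle
from h import *
T=pickle.load(open("f1.pkl","rb"))["top"]
k=130/400
for u,v in((147.5,140.5),): print(onz(T,270+u*k-.4,170+v*k-.4,52))
```

```text
[545.8914569  -23.28193745  52.        ]
```

The bowl centre measures (545.9, -23.3), within 1 mm of the spout. Next: release and lift straight up.

>>> {"op": "arm_command", "data": {
  "deltas": [
    {"hand":35,"tx":0,"ty":0,"tz":0,"wx":0,"wy":0,"wz":0},
    {"hand":50,"tx":0,"ty":0,"tz":0,"wx":0,"wy":0,"wz":0},
    {"hand":55,"tx":0,"ty":0,"tz":0,"wx":0,"wy":0,"wz":0},
    {"hand":55,"tx":0,"ty":0,"tz":-10,"wx":0,"wy":0,"wz":0},
    {"hand":55,"tx":0,"ty":0,"tz":-35,"wx":0,"wy":0,"wz":0},
    {"hand":55,"tx":0,"ty":0,"tz":-50,"wx":0,"wy":0,"wz":0},
    {"hand":30,"tx":0,"ty":0,"tz":-50,"wx":0,"wy":0,"wz":0},
    {"hand":0,"tx":0,"ty":0,"tz":-50,"wx":0,"wy":0,"wz":0}
  ]
}}

```text
clock: 5.8
eef_pos: [421.2, 12.5, 219.7]
tcp_rot: [3.141, 0.001, 2.879]
contact_force: [0.5, -0.0, -0.5]
opening: 0.229
grasp_force: 0.0
```

Run:
```python
import pickle
from h import *
from rig import r, imaging
import cv2
S=pickle.load(open("f1.pkl","rb"))["side"]
for h in (0,73,100,150,200,250,300): print(h,np.round(proj(S,(421.2,11,22.2+h))))
f=imaging.grab_frame("side");s=r.sense();p=s["eef_pos"];print(s["clock"],p,s["opening"])
for h in (0,73,150,200,250,300): print(h,np.round(proj(f,p+[0,0,h])))
cv2.imwrite("pics/s2.png",cv2.resize(f["image"][60:330,100:380,::-1],None,fx=2.2,fy=2.2))
```

```text
0 [235. 262.]
73 [233. 245.]
100 [232. 238.]
150 [230. 226.]
200 [229. 212.]
250 [227. 198.]
300 [225. 183.]
5.85 [424.45725647  12.56877836 225.45990558] 0.13558917112085514
0 [230. 211.]
73 [227. 191.]
150 [225. 166.]
200 [222. 150.]
250 [220. 132.]
300 [218. 113.]
```

View pics/s2.png

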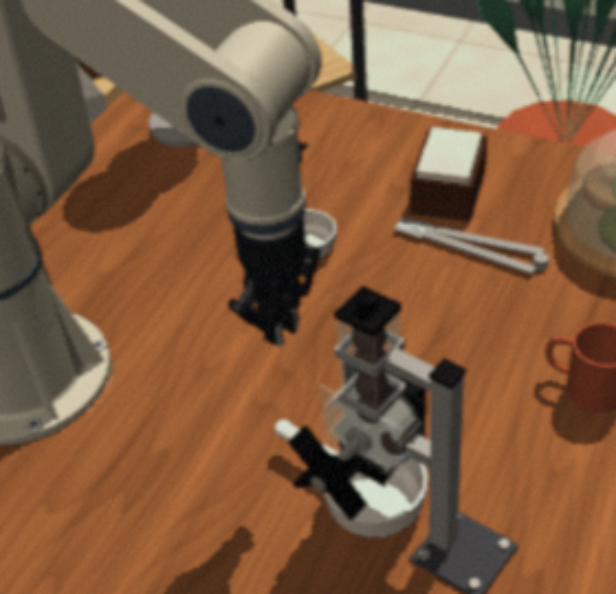

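The arm is clear: the flange ring sits about 150 mm above the TCP, and the wrist bulge about 285 mm above it, so it will pass over the lid at 358 mm. The bowl stands under the spout with its handle end at (288,430). Next: move beside the upper +y blade with the fingers shut.

>>> {"op": "arm_command", "data": {
  "deltas": [
    {"hand":0,"tx":-10,"ty":-16,"tz":0,"wx":0,"wy":0,"wz":0},
    {"hand":0,"tx":-19,"ty":-32,"tz":0,"wx":0,"wy":0,"wz":0},
    {"hand":0,"tx":-19,"ty":-32,"tz":0,"wx":0,"wy":0,"wz":0},
    {"hand":0,"tx":-9,"ty":-16,"tz":0,"wx":0,"wy":0,"wz":0},
    {"hand":0,"tx":0,"ty":0,"tz":0,"wx":0,"wy":0,"wz":0},
    {"hand":0,"tx":0,"ty":0,"tz":0,"wx":0,"wy":0,"wz":0}
  ]
}}

```text
clock: 6.6
eef_pos: [451.3, -94.4, 217.2]
tcp_rot: [3.141, -0.001, 2.879]
contact_force: [-0.8, 0.0, -0.3]
opening: 0.001
grasp_force: 0.0
```

>>> {"op": "arm_command", "data": {
  "deltas": [
    {"hand":0,"tx":0,"ty":0,"tz":16,"wx":0,"wy":0,"wz":0},
    {"hand":0,"tx":0,"ty":0,"tz":16,"wx":0,"wy":0,"wz":0},
    {"hand":0,"tx":-10,"ty":0,"tz":0,"wx":0,"wy":0,"wz":0},
    {"hand":0,"tx":-10,"ty":0,"tz":0,"wx":0,"wy":0,"wz":0},
    {"hand":0,"tx":-10,"ty":0,"tz":0,"wx":0,"wy":0,"wz":0},
    {"hand":0,"tx":-10,"ty":0,"tz":0,"wx":0,"wy":0,"wz":0}
  ]
}}

```text
clock: 7.35
eef_pos: [489.6, -105.3, 185.5]
tcp_rot: [3.142, -0.004, 2.879]
contact_force: [-9.8, 2.7, 6.7]
opening: 0.002
grasp_force: 4.4
```

>>> {"op": "arm_command", "data": {
  "deltas": [
    {"hand":0,"tx":-8,"ty":0,"tz":0,"wx":0,"wy":0,"wz":0},
    {"hand":0,"tx":-8,"ty":0,"tz":0,"wx":0,"wy":0,"wz":0},
    {"hand":0,"tx":-6,"ty":0,"tz":0,"wx":0,"wy":0,"wz":0},
    {"hand":0,"tx":0,"ty":0,"tz":0,"wx":0,"wy":0,"wz":0}
  ]
}}

```text
clock: 7.85
eef_pos: [512.6, -111.5, 185.3]
tcp_rot: [-3.142, 0.001, 2.879]
contact_force: [-0.1, -0.0, -0.9]
opening: -0.002
grasp_force: 0.0
```

>>> {"op": "arm_command", "data": {
  "deltas": [
    {"hand":0,"tx":0,"ty":0,"tz":-15,"wx":0,"wy":0,"wz":0},
    {"hand":0,"tx":0,"ty":0,"tz":-30,"wx":0,"wy":0,"wz":0},
    {"hand":0,"tx":15,"ty":0,"tz":0,"wx":0,"wy":0,"wz":0},
    {"hand":0,"tx":25,"ty":0,"tz":0,"wx":0,"wy":0,"wz":0},
    {"hand":0,"tx":20,"ty":0,"tz":0,"wx":0,"wy":0,"wz":0},
    {"hand":0,"tx":0,"ty":0,"tz":0,"wx":0,"wy":0,"wz":0}
  ]
}}

```text
clock: 8.6
eef_pos: [452.1, -95.2, 230.3]
tcp_rot: [-3.142, -0.001, 2.879]
contact_force: [0.2, 0.3, 0.5]
opening: -0.001
grasp_force: 0.0
```

Run:
```python
from rig import r, imaging
import cv2,numpy as np
d={n:imaging.grab_frame(n) for n in("side","top")}
a=cv2.resize(d["top"]["image"][170:300,270:400,::-1],(400,400),interpolation=cv2.INTER_CUBIC)
b=cv2.resize(d["side"]["image"][190:320,200:330,::-1],(400,400),interpolation=cv2.INTER_CUBIC)
cv2.imwrite("pics/c2.png",np.hstack([a,b]))
s=r.sense();print(s["clock"],s["eef_pos"],s["contact_force"])
```

```text
8.7 [453.97896176 -95.6846179  230.57332509] [-0.22914938  0.02922143  0.2569856 ]
```

View pics/c2.png

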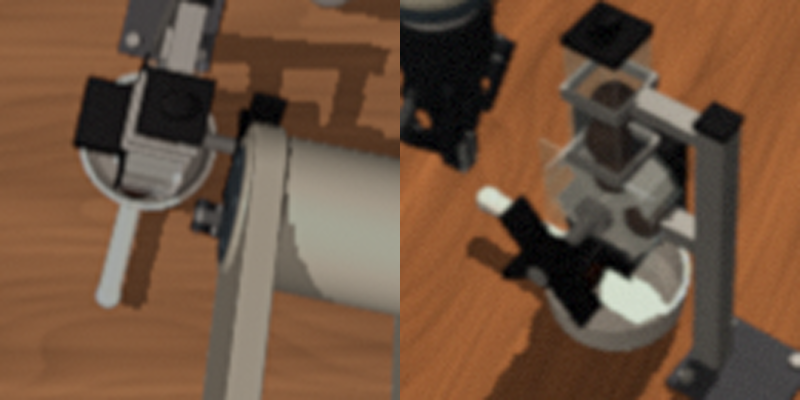

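The first click worked. The tube level has dropped by one, brown shows in the bowl at (595,275) in the side half, the blades are back in an X, and the bowl has not moved. I'll repeat the same push for the second click.

>>> {"op": "arm_command", "data": {
  "deltas": [
    {"hand":0,"tx":0,"ty":0,"tz":25,"wx":0,"wy":0,"wz":0},
    {"hand":0,"tx":0,"ty":0,"tz":20,"wx":0,"wy":0,"wz":0},
    {"hand":0,"tx":-10,"ty":0,"tz":0,"wx":0,"wy":0,"wz":0},
    {"hand":0,"tx":-10,"ty":0,"tz":0,"wx":0,"wy":0,"wz":0},
    {"hand":0,"tx":-10,"ty":0,"tz":0,"wx":0,"wy":0,"wz":0},
    {"hand":0,"tx":-10,"ty":0,"tz":0,"wx":0,"wy":0,"wz":0}
  ]
}}

```text
clock: 9.45
eef_pos: [492.5, -106.0, 186.1]
tcp_rot: [3.141, -0.002, 2.879]
contact_force: [-5.1, 1.7, 4.8]
opening: -0.003
grasp_force: 2.7
```

>>> {"op": "arm_command", "data": {
  "deltas": [
    {"hand":0,"tx":-8,"ty":0,"tz":0,"wx":0,"wy":0,"wz":0},
    {"hand":0,"tx":-8,"ty":0,"tz":0,"wx":0,"wy":0,"wz":0},
    {"hand":0,"tx":-6,"ty":0,"tz":0,"wx":0,"wy":0,"wz":0},
    {"hand":0,"tx":0,"ty":0,"tz":0,"wx":0,"wy":0,"wz":0}
  ]
}}

```text
clock: 9.95
eef_pos: [514.4, -112.0, 185.3]
tcp_rot: [-3.142, 0.001, 2.879]
contact_force: [-0.1, 0.1, -0.6]
opening: -0.002
grasp_force: 0.0
```

>>> {"op": "arm_command", "data": {
  "deltas": [
    {"hand":0,"tx":0,"ty":0,"tz":-15,"wx":0,"wy":0,"wz":0},
    {"hand":0,"tx":0,"ty":0,"tz":-30,"wx":0,"wy":0,"wz":0},
    {"hand":0,"tx":15,"ty":0,"tz":0,"wx":0,"wy":0,"wz":0},
    {"hand":0,"tx":25,"ty":0,"tz":0,"wx":0,"wy":0,"wz":0},
    {"hand":0,"tx":20,"ty":0,"tz":0,"wx":0,"wy":0,"wz":0},
    {"hand":0,"tx":0,"ty":0,"tz":0,"wx":0,"wy":0,"wz":0}
  ]
}}

```text
clock: 10.7
eef_pos: [453.9, -95.7, 230.3]
tcp_rot: [-3.142, -0.001, 2.879]
contact_force: [0.7, -0.6, -0.2]
opening: 0.002
grasp_force: 0.0
```

Run:
```python
from rig import r, imaging
import cv2,numpy as np,pickle
f=imaging.grab_frame("side");pickle.dump(f,open("k2.pkl","wb"))
g=f["image"].astype(int);o=pickle.load(open("f1.pkl","rb"))["side"]["image"].astype(int)
# tube column brightness profile (crop x~612,y 60-170), top-down
for u in(398,): print([tuple(g[190+int(y/3.08),200+69]) for y in range(60,170,10)])
s=r.sense();print(s["clock"],s["eef_pos"],s["contact_force"])
```

```text
[(np.int64(22), np.int64(21), np.int64(20)), (np.int64(47), np.int64(36), np.int64(28)), (np.int64(128), np.int64(103), np.int64(80)), (np.int64(130), np.int64(102), np.int64(78)), (np.int64(133), np.int64(106), np.int64(81)), (np.int64(120), np.int64(97), np.int64(77)), (np.int64(71), np.int64(69), np.int64(64)), (np.int64(46), np.int64(39), np.int64(32)), (np.int64(47), np.int64(37), np.int64(33)), (np.int64(43), np.int64(35), np.int64(29)), (np.int64(40), np.int64(33), np.int64(30))]
10.75 [455.20461522 -96.04833738 230.52004126] [ 0.01134362 -0.16149616  1.07932968]
```

The second click worked: the tube level has dropped again, with dark balls now starting at crop row 130. Now the third click.

>>> {"op": "arm_command", "data": {
  "deltas": [
    {"hand":0,"tx":0,"ty":0,"tz":25,"wx":0,"wy":0,"wz":0},
    {"hand":0,"tx":0,"ty":0,"tz":20,"wx":0,"wy":0,"wz":0},
    {"hand":0,"tx":-10,"ty":0,"tz":0,"wx":0,"wy":0,"wz":0},
    {"hand":0,"tx":-10,"ty":0,"tz":0,"wx":0,"wy":0,"wz":0},
    {"hand":0,"tx":-10,"ty":0,"tz":0,"wx":0,"wy":0,"wz":0},
    {"hand":0,"tx":-10,"ty":0,"tz":0,"wx":0,"wy":0,"wz":0}
  ]
}}

```text
clock: 11.5
eef_pos: [494.8, -106.6, 186.2]
tcp_rot: [3.141, -0.001, 2.879]
contact_force: [-3.4, 1.3, 4.0]
opening: 0.001
grasp_force: 2.1
```

>>> {"op": "arm_command", "data": {
  "deltas": [
    {"hand":0,"tx":-8,"ty":0,"tz":0,"wx":0,"wy":0,"wz":0},
    {"hand":0,"tx":-8,"ty":0,"tz":0,"wx":0,"wy":0,"wz":0},
    {"hand":0,"tx":-5,"ty":0,"tz":0,"wx":0,"wy":0,"wz":0},
    {"hand":0,"tx":0,"ty":0,"tz":0,"wx":0,"wy":0,"wz":0}
  ]
}}

```text
clock: 12.0
eef_pos: [515.1, -112.2, 185.3]
tcp_rot: [-3.142, 0.001, 2.879]
contact_force: [-0.6, 0.7, -0.2]
opening: -0.005
grasp_force: 0.0
```

>>> {"op": "arm_command", "data": {
  "deltas": [
    {"hand":0,"tx":0,"ty":0,"tz":-15,"wx":0,"wy":0,"wz":0},
    {"hand":0,"tx":0,"ty":0,"tz":-35,"wx":0,"wy":0,"wz":0},
    {"hand":0,"tx":20,"ty":0,"tz":0,"wx":0,"wy":0,"wz":0},
    {"hand":0,"tx":40,"ty":0,"tz":0,"wx":0,"wy":0,"wz":0},
    {"hand":0,"tx":50,"ty":0,"tz":-10,"wx":0,"wy":0,"wz":0},
    {"hand":0,"tx":20,"ty":0,"tz":0,"wx":0,"wy":0,"wz":0},
    {"hand":0,"tx":0,"ty":0,"tz":0,"wx":0,"wy":0,"wz":0},
    {"hand":0,"tx":0,"ty":0,"tz":0,"wx":0,"wy":0,"wz":0}
  ]
}}

```text
clock: 13.0
eef_pos: [390.4, -78.6, 245.8]
tcp_rot: [3.142, 0.002, 2.879]
contact_force: [0.6, 0.9, 0.4]
opening: -0.001
grasp_force: 0.0
```

Run:
```python
from rig import r, imaging
import cv2,numpy as np
d={n:imaging.grab_frame(n) for n in("side","top")}
a=cv2.resize(d["top"]["image"][170:300,270:400,::-1],(400,400),interpolation=cv2.INTER_CUBIC)
b=cv2.resize(d["side"]["image"][190:320,200:330,::-1],(400,400),interpolation=cv2.INTER_CUBIC)
cv2.imwrite("pics/c3.png",np.hstack([a,b]))
s=r.sense();print(s["clock"],s["eef_pos"],s["contact_force"])
```

```text
13.1 [390.13382515 -78.53367002 245.35028769] [-0.0810932  -0.66289447  0.47911044]
```

View pics/c3.png

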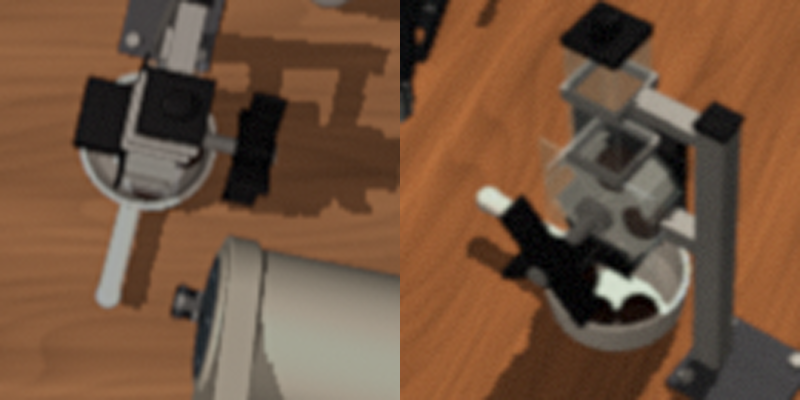

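The bowl now shows brown balls at (600,300) and (640,305). The tube is empty apart from the ball at the chamber mouth (610,155), so three have dropped. The knob is back in its X, the bowl is still centred, and the arm is clear. I'm handing it in.

```bash
python3 -c "
from rig import r
print(r.sign_off())"
```

```text
the job is handed in; nothing more can be done
None
```

The bowl stands under the spout, centred to about 1 mm when I placed it; the knob was turned three clicks and rests in its X, the tube level shows three chocolates dropped (not all three are visible in the bowl in the last picture), and the job was handed in at about 13 s with the arm clear.

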